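# Load a slat under the spring clip of a doweling jig

## Robot

A 6-joint arm with a two-finger parallel gripper is mounted at the origin on the work surface. World frame = base frame: x ahead of the robot, y to its left, z up, the work surface at z = 0. Lengths are in m, angles in rad, forces in N, time in s.
With the tool pointing down it reaches from about 0.35 to 0.725 m from the base axis. Payload 4.3 kg.
Tool frame: the origin (TCP) lies at the very end of the fingers, on their centre line; the grasp point (between the pads) lies 19 mm behind it (grip_depth is the distance from the TCP to the grasp point, in m); z points along the fingers, y is the line along which they close (so a half turn about z gives the same grasp; the last joint's range is limited). The gripper opens to 85 mm and grips with 20 to 120 N. Pads are 22 mm wide; open, the fingers measure 114 mm over their backs; the gripper's body (76 mm by 85 mm) begins 54 mm behind the grasp point. The pads swing forward as they close: fully open they stand 13 mm farther back than shut.
Start: joints at [-1.272, 0.377, 0.081, 1.274, 0, 1.46], TCP at [0.229, -0.528, 0.231] pointing down, gripper open.
Joint ranges: [-2.72, 2.72], [-0.84, 1.66], [-1.02, 1.22], [-1.77, 2.12], [-1.37, 1.28], [-3.14, 3.14]. Speed limits (rad/s): [2.57, 2.57, 3.14, 3.14, 3.14, 3.14].

## Interface

Orientations are given as a 3x3 rotation matrix whose columns are the frame's x, y, z axes.
In Python, from plant import get_obs, get_image, calibration, finish_job, grip_depth gives the robot as it stands.
- The arm moves only by the tool play_rows, never from a script. Its argument "increments" is one flat list of numbers, 7 for each row, row after row: the turn, a rotation vector about the tool's x, y, z in rad, then the shift along the tool's x, y, z in mm, then the opening in per cent of the stroke, from 0 (shut) to 100 (fully open). A call has 1 to 8 rows; each row shifts and turns the commanded pose from where the row before left it, along the tool's axes as they then stand; what a row does not reach is not made up. A row lasts 1/12 s, in which the tool goes at most 41.7 mm and 7.16 degrees, less where a joint would pass 70% of its speed; a pose out of reach is approached as far as the arm can. A call is refused whole if a number of a shift passes 41.7 or a number of a turn 0.125, either way. A call with a gripper value outside its range is refused whole. The fingers move at their own pace and stop on an object; the grip force is fixed at half the most. Time passes only in rows, so rows that do not move let the fingers close. It gives the time, the measured TCP pose, the force, the opening and the grip force at its end, in the units of the state.
- get_obs(): the state, without advancing time (a new reading comes with each control period).
- get_image(name): name is "scene" or "top"; returns the picture (400x640x3 uint8, red, green, blue); there is no depth.
- calibration(name): a dict with "fx", "fy", "cx", "cy" (pixels), "world_to_cam" (4x4, takes a point from world to camera coordinates). Camera axes: x right, y down, z forward; pixel columns grow to the right and rows downward; lengths in m; the calibration is good to about 2 mm. A picture is of the moment at which its call begins. calibration takes no time and is no camera call.
- finish_job(): hands the job in; it is judged then, once.
The state is a dict: "t": time; "qpos": joint angles; "dq": joint speeds; "joint_torque": joint torques, N m; "position": TCP position; "orientation": TCP orientation; "ft_force": force on the tool from outside, world axes, zero at the start; "wrist_torque": the same for the moment, N m; "finger_gap": opening from 0.0 (shut) to 1.0 (fully open); "grasp_force": force on a finger pad.
Only numpy, scipy, OpenCV 4.12 (cv2) and the standard library are available. Lean on these libraries where they do the work, as an engineer would, in place of code of your own. Each camera call takes 0.05 s, during which the arm holds its last target. There are 200 camera calls.

## Task

Load the little wooden slat into the doweling jig: with one fingertip press the long thumb bar of the spring clip down and keep it down, while the other fingertip pushes the slat along its channel, beneath the clip's raised jaw, until its end is flush against the metal drill plate. Then let the bar come up so that the clip closes on the slat, and draw clear. Only push the slat, never pick it up, and leave the glue bottle, the tape measure and the hand plane where they are.

Things in the scene. Friction and masses are not known exactly. Their poses are not given: they have to be found in the camera images.
- jig: Doweling jig, screwed to the bench (does not move): plywood base 10 mm thick, x -130 to 80, y -65 to 65 mm in its own frame. Origin on the bench surface; z up, x along the slat's channel towards the drill plate. From +y to -y lie side by side: the clip's thumb bar, its hinge pin, the channel.
- channel_mouth (a point): Open near end of the slat's channel, on its floor and centre line: jig (-125, -35, 10) mm. The channel runs along jig x up to the drill plate, 43 mm wide between two rails that stand 4 mm above its floor; the floor is 10 mm above the bench.
- hinge_mid (a point): Middle of the clip's hinge pin, which runs along jig x between two lugs (at jig x -110 and 60, 14 mm wide in y, tops 32 mm above the bench): jig (-25, 0, 24) mm. The thumb bar lies on its +y side, the jaw on its -y side.
- under_jaw (a point): Point on the channel floor below the near edge of the clip's jaw: jig (30, -35, 10) mm. The jaw is a 25 mm wide steel arm over the channel (jig x 30 to 55), with an 8 mm thick round lip below it on the channel's centre line.
- clip (a joint): Turn of the spring clip, rad. 0 = at rest: the lip, 2 mm over the channel floor, blocks the slat; the bar slopes up outwards. 0.45 = bar fully down on its stop: level, its top 15 mm above the bench; the lip is 28 mm above the bench, 6 mm over the slat. The lip clears the slat from 0.29 up; clamped on the slat it reads 0.28. It springs back: 2 N at the bar's middle to start, 5.5 N fully down.
- bar_mid (a point): Middle of the top face of the clip's thumb bar, a flat steel strip 160 mm long (jig x -105 to 55 mm) and 42 mm wide (jig y 12 to 54 mm when down). It runs beside the channel, so a finger on it can travel along x next to a finger in the channel, 70 mm from it. The point moves with the clip: jig (-25, 34, 30) mm at rest, jig (-25, 33, 15) mm when fully down.
- slat: Loose dark wooden slat, flat, 60 x 40 x 12 mm (x, y, z), about 30 g, lying in the channel before the jaw. Origin at the centre of its underside, x along the channel towards the drill plate; its top is 22 mm above the bench. It slides freely.
- slat_front (a point): Centre of the slat's leading end face (30 mm ahead of its centre, 6 mm above its underside).
- plate_face (a point): Point on the drill plate's face at the channel's centre line, 16 mm above the bench, where slat_front ends up. The plate is aluminium, 50 mm wide, 10 mm thick, its top 44 mm above the bench; face at jig x = 65 mm; axes as the jig's.
- glue: Bystander: glue bottle, 44 mm diameter, 85 mm high, upright beside the jig. Origin at the centre of its underside.
- tape: Bystander: tape measure, 62 x 34 x 58 mm, standing beside the jig. Origin at the centre of its underside.
- plane: Bystander: hand plane, 170 x 55 mm, about 75 mm high, beyond the jig. Origin at the centre of its sole.
Things that resemble listed ones, but are neither listed nor needed, are in the scene too. Several things have the shape of the slat; the one meant has the colours described above.

How it is judged:
By the outcome, as a careful person would: the job done as asked, in the order asked, and still so for the second after the job is handed in, with the robot touching nothing.
It also fails if it takes over 42 s, if anything falls off the work surface, if the arm or the gripper's body presses on something with over 40 N, if the wrist force passes 120 N, or if a joint passes its speed limit or range.

## Working session

There is one attempt and no reset: what is moved stays moved. The work goes in short steps, Python scripts to look and compute and a tool call to move; the robot and the scene stay as the last step left them, time stands still between calls to the robot, and variables do not carry over. Pictures are saved under pics/ and viewed, at most 10 in all, crops included, and the job is handed in when it is done.

Besides the shell and the picture viewer there is one more tool, called after ">>>" in YAML: its name, and indented under it one key for each argument. play_rows: Moves the arm, as the interface text tells. Its arguments: {"type":"object","properties":{"increments":{"type":"array","items":{"type":"number"}}},"required":["increments"]}

```bash
mkdir -p pics; python3 - <<'E'
from plant import *
import cv2,numpy as np
for n in("scene","top"):
    cv2.imwrite(f"pics/{n}0.png",get_image(n)[:,:,::-1]); c=calibration(n); print(n,c["fx"],c["cx"],c["cy"],np.round(c["world_to_cam"],3).tolist())
o=get_obs();print(o["t"],np.round(o["orientation"],3).tolist(),o["finger_gap"],grip_depth, o["ft_force"])
E
```

```text
scene 499.3771597328918 314.72109759166284 210.08318074679082 [[0.723, 0.691, 0.016, -0.431], [0.524, -0.533, -0.664, -0.307], [-0.45, 0.488, -0.748, 1.619], [0.0, 0.0, 0.0, 1.0]]
top 464.61478836269725 319.5943718784777 208.1494688042309 [[0.028, -1.0, -0.002, -0.041], [-0.988, -0.027, -0.154, 0.584], [0.154, 0.007, -0.988, 1.106], [0.0, 0.0, 0.0, 1.0]]
0.1 [[0.918, 0.398, -0.001], [0.398, -0.918, 0.002], [0.0, -0.002, -1.0]] 0.9984769144032744 0.0187 [ 0.57639022 -0.04873469 -0.18870785]
```

View pics/top0.png

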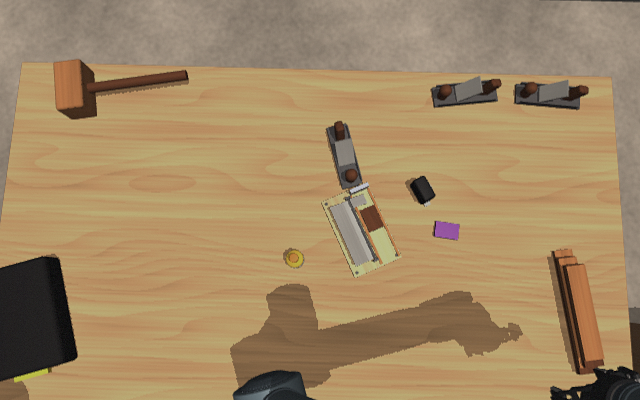

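View pics/scene0.png

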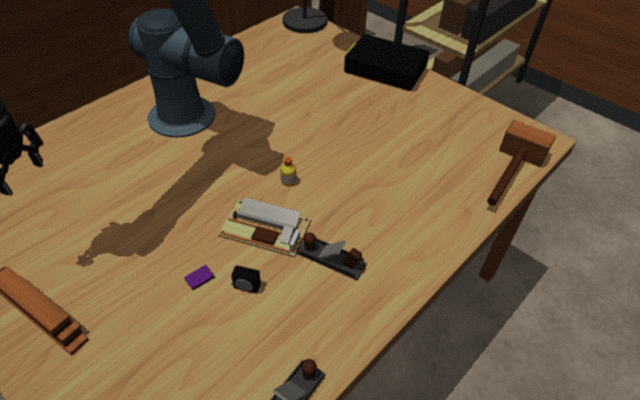

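Slat candidates in top: dark brown block in the channel (373,218) and purple block (447,231); the dark wooden one in the channel fits. The plane by the jig is at (344,155), the tape (423,190), the glue (294,258). One close crop follows as a check.

```bash
python3 - <<'E'
import cv2
a=cv2.imread("pics/top0.png")[175:285,310:410];cv2.imwrite("pics/crop.png",cv2.resize(a,None,fx=5.4,fy=5.4,interpolation=cv2.INTER_CUBIC))
E
```

```text
(no output)
```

View pics/crop.png

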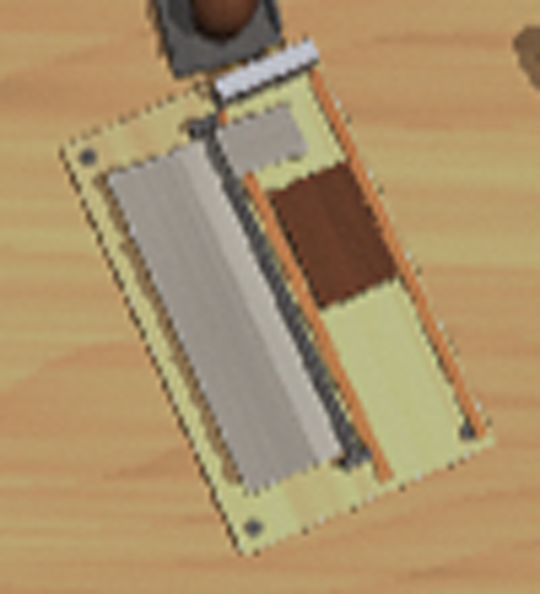

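The crop confirms it: the dark brown slat is in the channel before the jaw. Base corners in the crop are about (62,150), (240,553) and (490,437), and the slat's back edge runs (325,308) to (398,278).

```bash
cat > h.py <<'E'
from plant import *
import cv2,numpy as np
def ray(n,uv,z):
    c=calibration(n);T=np.array(c["world_to_cam"]);R,t=T[:3,:3],T[:3,3]
    d=R.T@np.array([(uv[0]-c["cx"])/c["fx"],(uv[1]-c["cy"])/c["fy"],1]);o=-R.T@t
    return (o+d*(z-o[2])/d[2])[:2]
def slat(n,im):
    hsv=cv2.cvtColor(im,cv2.COLOR_RGB2HSV);m=cv2.inRange(hsv,(0,90,20),(15,255,135))
    w={"top":(345,190,405,255),"scene":(240,222,285,250)}[n]
    k=np.zeros_like(m);k[w[1]:w[3],w[0]:w[2]]=m[w[1]:w[3],w[0]:w[2]]
    cs=cv2.findContours(k,0,2)[0];c=max(cs,key=cv2.contourArea);return cv2.minAreaRect(c),cv2.contourArea(c)
E
python3 - <<'E'
from h import *
cr=np.array([(62,150),(240,553),(490,437)])/5.4+[309.6,174.6]
P=np.array([ray("top",p,.010) for p in cr])
J=np.array([(80,65),(-130,65),(-130,-65)])/1e3
# rigid fit
A=J-J.mean(0);B=P-P.mean(0);a=np.arctan2((A[:,0]*B[:,1]-A[:,1]*B[:,0]).sum(),(A*B).sum())
R=np.array([[np.cos(a),-np.sin(a)],[np.sin(a),np.cos(a)]]);t=P.mean(0)-R@J.mean(0)
print("yaw",np.degrees(a),"orig",t,"res mm",((P-t)@R-J)*1e3)
np.savez("jig.npz",R=R,t=t,a=a)
for n in("top","scene"):
    im=cv2.imread(f"pics/{n}0.png")[:,:,::-1].copy();r,ar=slat(n,im)
    print(n,r,ar,[np.round((ray(n,p,.022)-t)@R*1e3,1).tolist() for p in [r[0],*cv2.boxPoints(r)]])
for n,p,z in(("glue",(294,258),.085),("tape",(423,190),.05),("plane near knob",(350,176),.07),("plane",(349,188),0.02)):print(n,np.round((ray("top",p,z)-t)@R*1e3))
o=get_obs();O=o["orientation"]
g=t+R@np.array([-.08,0])
print("target",g,"shift tool",O.T@(np.r_[g,.12]-o["position"])*1e3,"tool yaw",np.degrees(np.arctan2(O[1,0],O[0,0])))
E
```

```text
yaw 25.487175693055168 orig [ 0.56296566 -0.11884037] res mm [[-3.05643411 -1.39556475]
 [ 0.80206029  0.00710566]
 [ 2.25437382  1.38845908]]
top ((371.3041076660156, 218.3092803955078), (24.368310928344727, 16.956281661987305), 66.03751373291016) 355.0 [[-13.4, -34.8], [17.3, -13.7], [17.5, -56.9], [-44.1, -55.7], [-44.1, -12.8]]
scene ((261.0429992675781, 235.34527587890625), (47.69414138793945, 17.450382232666016), 15.52410888671875) 368.0 [[-17.2, -43.6], [-75.0, -70.4], [-86.6, -15.4], [41.1, -16.5], [48.9, -70.4]]
glue [-30. 181.]
tape [  -3. -178.]
plane near knob [ 99. -24.]
plane [ 81. -16.]
target [ 0.49075113 -0.15326509] shift tool [ 389.28724853 -238.5017128   110.95289852] tool yaw 23.424334153890598
```

>>> play_rows:
  increments: [0, 0, -0.014, 32.5, -20, 0, 66, 0, 0, -0.014, 32.5, -20, 0, 66, 0, 0, 0, 32.5, -20, 0, 66, 0, 0, 0, 32.5, -20, 0, 66, 0, 0, 0, 32.5, -20, 0, 66, 0, 0, 0, 32.5, -20, 0, 66]

```text
t: 0.6
position: [0.3562, -0.3355, 0.2309]
orientation: [[0.906, 0.423, -0.0], [0.423, -0.906, 0.001], [-0.0, -0.001, -1.0]]
ft_force: [1.3, -0.1, -0.5]
finger_gap: 0.66
grasp_force: 0.0
```

>>> play_rows:
  increments: [0, 0, 0, 32.5, -20, 15, 66, 0, 0, 0, 32.5, -20, 15, 66, 0, 0, 0, 32.5, -20, 15, 66, 0, 0, 0, 32.5, -20, 15, 66, 0, 0, 0, 32.5, -20, 15, 66, 0, 0, 0, 32.5, -20, 15, 66, 0, 0, 0, 0, 0, 0, 66, 0, 0, 0, 0, 0, 0, 66]

```text
t: 1.27
position: [0.4812, -0.1439, 0.1399]
orientation: [[0.904, 0.427, -0.003], [0.427, -0.904, 0.001], [-0.002, -0.002, -1.0]]
ft_force: [-1.0, -1.0, 0.6]
finger_gap: 0.658
grasp_force: 0.0
```

```bash
cat >> h.py <<'E'
def st():
    d=np.load("jig.npz");o=get_obs();O=o["orientation"]
    print("t",o["t"],"jig mm",np.round((o["position"][:2]-d["t"])@d["R"]*1e3,1),"z",round(o["position"][2]*1e3,1),"yaw",round(np.degrees(np.arctan2(O[1,0],O[0,0])),2),"tilt",np.round(O[:,2],3),"gap",o["finger_gap"],"F",np.round(o["ft_force"],1),"tq",np.round(o["wrist_torque"],2))
E
python3 - <<'E'
from h import *
st()
a=get_image("top")[160:300,290:430,::-1]; b=get_image("scene")[150:290,180:320,::-1]
cv2.imwrite("pics/ab1.png",cv2.resize(np.hstack([a,b]),None,fx=2.85,fy=4,interpolation=cv2.INTER_CUBIC) if 0 else cv2.resize(np.hstack([a,b]),None,fx=2.85,fy=2.85,interpolation=cv2.INTER_CUBIC))
E
```

```text
t 1.2667 jig mm [-84.5  12.6] z 139.9 yaw 25.27 tilt [-0.003  0.001 -1.   ] gap 0.6579160977399185 F [-1.  -1.   0.6] tq [-0.05  0.   -0.02]
```

View pics/ab1.png

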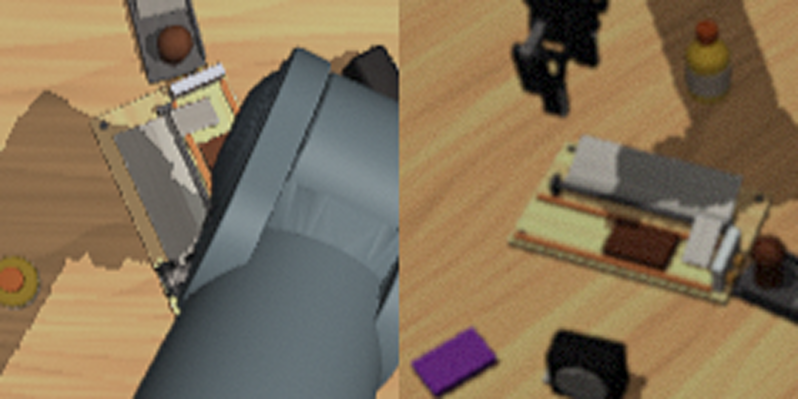

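>>> play_rows:
  increments: [0, 0, 0, 6, 6.5, 25, 66, 0, 0, 0, 6, 6, 25, 66, 0, 0, 0, 0, 0, 20, 66, 0, 0, 0, 0, 0, 20, 66, 0, 0, 0, 0, 0, 0, 66, 0, 0, 0, 0, 0, 0, 66]

```text
t: 1.87
position: [0.4966, -0.1534, 0.0512]
orientation: [[0.907, 0.421, -0.002], [0.421, -0.907, 0.001], [-0.001, -0.001, -1.0]]
ft_force: [-0.5, -0.4, 0.2]
finger_gap: 0.661
grasp_force: 0.0
```

```bash
python3 - <<'E'
from h import *
st();d=np.load("jig.npz")
for p in((219.3,235.3),(295.1,256.0)):print(np.round((ray("scene",p,.01)-d["t"])@d["R"]*1e3,1))
b=get_image("scene")[165:275,200:325,::-1]
cv2.imwrite("pics/b2.png",cv2.resize(b,None,fx=5,fy=5,interpolation=cv2.INTER_CUBIC))
E
```

```text
t 1.8667 jig mm [-74.7  -2.6] z 51.2 yaw 24.89 tilt [-0.002  0.001 -1.   ] gap 0.660830645433532 F [-0.5 -0.4  0.2] tq [ 0.   -0.05  0.  ]
[-122.6  -69.5]
[ 83.2 -68.3]
```

View pics/b2.png

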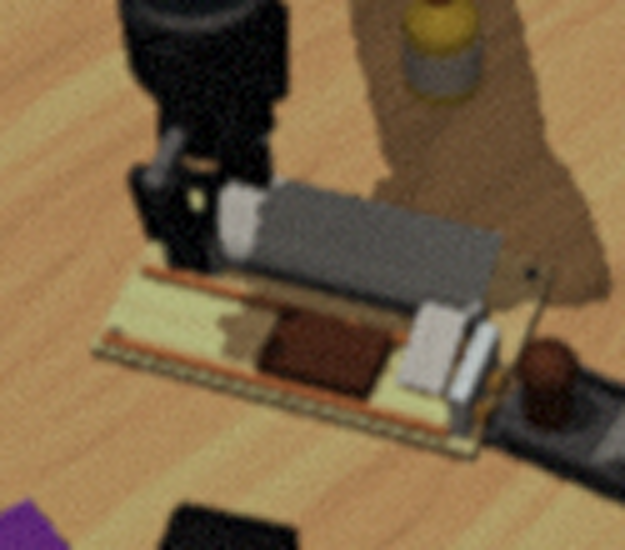

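>>> play_rows:
  increments: [0, 0, 0, 0, 0, 12, 66, 0, 0, 0, 0, 0, 12, 66, 0, 0, 0, 0, 0, 6, 66, 0, 0, 0, 0, 0, 0, 66, 0, 0, 0, 0, 0, 0, 66]

```text
t: 2.33
position: [0.4989, -0.1533, 0.0227]
orientation: [[0.906, 0.423, 0.002], [0.423, -0.906, -0.001], [0.001, 0.002, -1.0]]
ft_force: [-0.3, -1.1, 2.8]
finger_gap: 0.661
grasp_force: 1.2
```

```bash
python3 - <<'E'
from h import *
st()
b=get_image("scene")[165:275,200:325,::-1]
cv2.imwrite("pics/b3.png",cv2.resize(b,None,fx=5,fy=5,interpolation=cv2.INTER_CUBIC))
E
```

```text
t 2.3333 jig mm [-72.6  -3.5] z 22.7 yaw 25.0 tilt [ 0.002 -0.001 -1.   ] gap 0.6605191768638974 F [-0.3 -1.1  2.8] tq [-0.1   0.02  0.03]
```

View pics/b3.png

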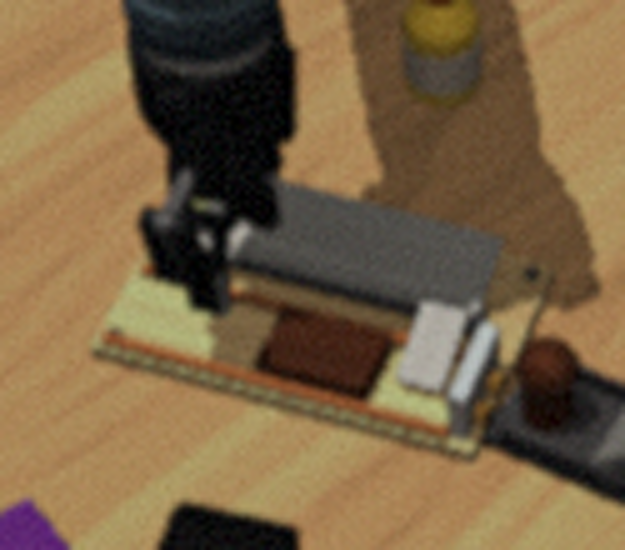

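>>> play_rows:
  increments: [0, 0, 0, 0, 0, 5, 66, 0, 0, 0, 0, 0, 5, 66, 0, 0, 0, 0, 0, 0, 66, 0, 0, 0, 0, 0, 0, 66]

```text
t: 2.72
position: [0.4995, -0.1538, 0.0121]
orientation: [[0.906, 0.423, 0.003], [0.423, -0.906, -0.003], [0.001, 0.004, -1.0]]
ft_force: [0.9, -3.1, 6.1]
finger_gap: 0.662
grasp_force: 3.2
```

```bash
python3 - <<'E'
from h import *
st();d=np.load("jig.npz")
print(np.round((ray("scene",(243.6,227),.03)-d["t"])@d["R"]*1e3,1))
b=get_image("scene")[165:275,200:325,::-1]
cv2.imwrite("pics/b4.png",cv2.resize(b,None,fx=5,fy=5,interpolation=cv2.INTER_CUBIC))
E
```

```text
t 2.7167 jig mm [-72.3  -4.3] z 12.1 yaw 25.01 tilt [ 0.003 -0.003 -1.   ] gap 0.6619325616610047 F [ 0.9 -3.1  6.1] tq [-0.47 -0.04 -0.01]
[-66.6 -38.5]
```

View pics/b4.png

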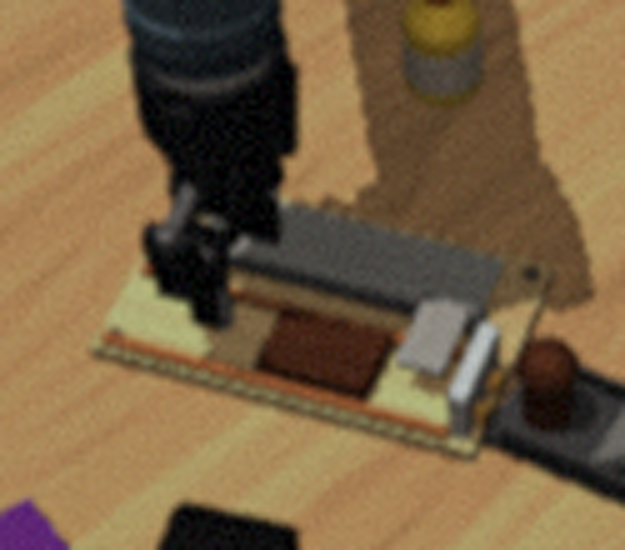

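>>> play_rows:
  increments: [0, 0, 0, 0, 0, 1, 70, 0, 0, 0, 0, 0, 1, 75, 0, 0, 0, 0, 0, 1, 75, 0, 0, 0, 0, 0, 0, 75, 0, 0, 0, 0, 0, 0, 75]

```text
t: 3.18
position: [0.5003, -0.1545, 0.0096]
orientation: [[0.906, 0.422, 0.004], [0.423, -0.906, -0.004], [0.002, 0.006, -1.0]]
ft_force: [0.7, -4.6, 6.6]
finger_gap: 0.745
grasp_force: 3.3
```

```bash
python3 - <<'E'
from h import *
st()
b=get_image("scene")[165:275,200:325,::-1]
cv2.imwrite("pics/b5.png",cv2.resize(b,None,fx=5,fy=5,interpolation=cv2.INTER_CUBIC))
E
```

```text
t 3.1833 jig mm [-71.9  -5.2] z 9.6 yaw 24.99 tilt [ 0.004 -0.004 -1.   ] gap 0.7454239981337641 F [ 0.7 -4.6  6.6] tq [-0.77 -0.15  0.01]
```

View pics/b5.png

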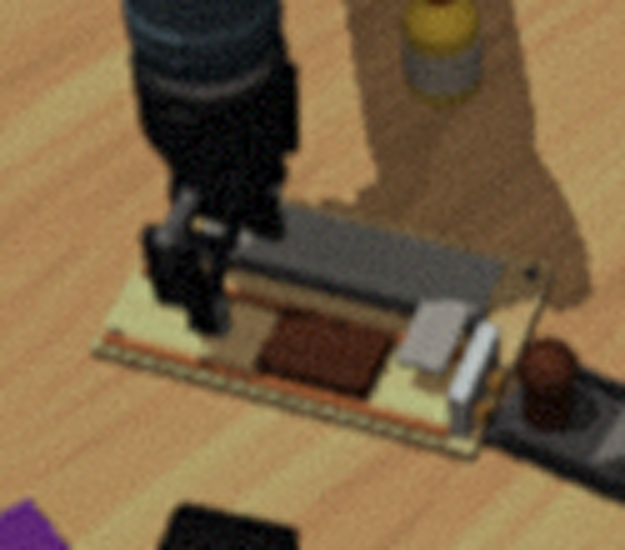

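>>> play_rows:
  increments: [0, 0, 0, 0, 0, 1.5, 75, 0, 0, 0, 0, 0, 1.5, 75, 0, 0, 0, 0, 0, 0, 75, 0, 0, 0, 0, 0, 0, 75]

```text
t: 3.57
position: [0.5005, -0.1547, 0.0084]
orientation: [[0.906, 0.423, 0.005], [0.423, -0.906, -0.005], [0.002, 0.006, -1.0]]
ft_force: [-2.8, -3.4, 21.4]
finger_gap: 0.752
grasp_force: 10.8
```

```bash
python3 - <<'E'
from h import *
st();d=np.load("jig.npz")
print(np.round((ray("scene",(242.4,232.4),.018)-d["t"])@d["R"]*1e3,1))
E
```

```text
t 3.5667 jig mm [-71.8  -5.5] z 8.4 yaw 25.01 tilt [ 0.005 -0.005 -1.   ] gap 0.7519482256122969 F [-2.8 -3.4 21.4] tq [-0.14  0.93  0.2 ]
[-67.3 -47.2]
```

>>> play_rows:
  increments: [0, 0, 0, 0, 0, -1.5, 75, 0, 0, 0, 4, 0, 0, 75, 0, 0, 0, 5, 0, 0, 75, 0, 0, 0, 5, 0, 0, 75, 0, 0, 0, 5, 0, 0, 75, 0, 0, 0, 5, 0, 0, 75, 0, 0, 0, 5, 0, 0, 75, 0, 0, 0, 0, 0, 0, 75]

```text
t: 4.23
position: [0.5221, -0.1416, 0.0083]
orientation: [[0.906, 0.423, -0.004], [0.423, -0.906, -0.004], [-0.006, 0.002, -1.0]]
ft_force: [-10.4, -5.9, 22.3]
finger_gap: 0.747
grasp_force: 11.0
```

```bash
python3 - <<'E'
from h import *
st()
b=get_image("scene")[165:275,200:325,::-1]
cv2.imwrite("pics/b6.png",cv2.resize(b,None,fx=5,fy=5,interpolation=cv2.INTER_CUBIC))
E
```

```text
t 4.2333 jig mm [-46.7  -2.9] z 8.3 yaw 25.04 tilt [-0.004 -0.004 -1.   ] gap 0.7474631934495768 F [-10.4  -5.9  22.3] tq [-0.32  2.26  0.45]
```

View pics/b6.png

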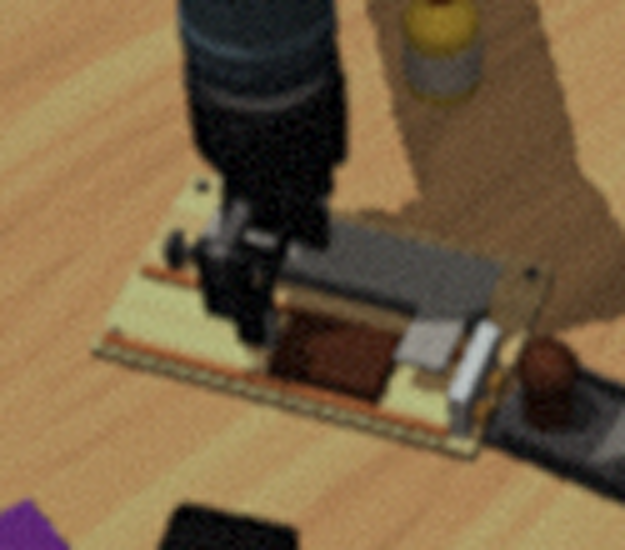

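>>> play_rows:
  increments: [0, 0, 0, 0, 0, -1.2, 75, 0, 0, 0, 4, 0, 0, 75, 0, 0, 0, 5, 0, 0, 75, 0, 0, 0, 5, 0, 0, 75, 0, 0, 0, 5, 0, 0, 75, 0, 0, 0, 4, 0, 0, 75, 0, 0, 0, 3, 0, 0, 75, 0, 0, 0, 0, 0, 0, 75]

```text
t: 4.95
position: [0.5454, -0.1297, 0.0086]
orientation: [[0.906, 0.423, -0.005], [0.423, -0.906, -0.002], [-0.005, 0.0, -1.0]]
ft_force: [-7.7, -3.7, 15.3]
finger_gap: 0.754
grasp_force: 7.4
```

```bash
python3 - <<'E'
from h import *
st()
E
```

```text
t 4.95 jig mm [-20.5  -2.2] z 8.6 yaw 25.05 tilt [-0.005 -0.002 -1.   ] gap 0.753702113815083 F [-7.7 -3.7 15.3] tq [-0.29  1.73  0.26]
```

>>> play_rows:
  increments: [0, 0, 0, 3, 0, -0.5, 75, 0, 0, 0, 3, 0, 0, 75, 0, 0, 0, 2, 0, 0, 75, 0, 0, 0, 1.5, 0, 0, 75, 0, 0, 0, 0, 0, 0, 75]

```text
t: 5.37
position: [0.5541, -0.1255, 0.0087]
orientation: [[0.906, 0.423, -0.004], [0.423, -0.906, -0.002], [-0.005, -0.0, -1.0]]
ft_force: [-5.8, -3.7, 12.0]
finger_gap: 0.747
grasp_force: 5.7
```

```bash
python3 - <<'E'
from h import *
st()
E
```

```text
t 5.3667 jig mm [-10.9  -2.1] z 8.7 yaw 25.03 tilt [-0.004 -0.002 -1.   ] gap 0.7470053281970711 F [-5.8 -3.7 12. ] tq [-0.24  1.42  0.21]
```

>>> play_rows:
  increments: [0, 0, 0, 1, 0, 0, 75, 0, 0, 0, 1, 0, 0, 75, 0, 0, 0, 0, 0, 0, 75]

```text
t: 5.62
position: [0.5555, -0.1248, 0.0087]
orientation: [[0.906, 0.423, -0.005], [0.423, -0.906, -0.002], [-0.005, -0.0, -1.0]]
ft_force: [-6.3, -2.8, 11.5]
finger_gap: 0.754
grasp_force: 5.9
```

```bash
python3 - <<'E'
from h import *
st()
E
```

```text
t 5.6167 jig mm [-9.3 -2.1] z 8.7 yaw 25.03 tilt [-0.005 -0.002 -1.   ] gap 0.753553690313095 F [-6.3 -2.8 11.5] tq [-0.27  1.56  0.28]
```

>>> play_rows:
  increments: [0, 0, 0, 1, 0, 0, 75, 0, 0, 0, 1, 0, 0, 75, 0, 0, 0, 0, 0, 0, 75]

```text
t: 5.87
position: [0.5574, -0.1239, 0.0087]
orientation: [[0.906, 0.423, -0.005], [0.423, -0.906, -0.002], [-0.005, -0.001, -1.0]]
ft_force: [-7.6, -2.9, 11.9]
finger_gap: 0.751
grasp_force: 5.8
```

>>> play_rows:
  increments: [0, 0, 0, 1, 0, 0, 75, 0, 0, 0, 1, 0, 0, 75, 0, 0, 0, 0, 0, 0, 75]

```text
t: 6.12
position: [0.5584, -0.1234, 0.0087]
orientation: [[0.906, 0.423, -0.006], [0.423, -0.906, -0.003], [-0.007, -0.0, -1.0]]
ft_force: [-9.6, -4.1, 14.0]
finger_gap: 0.753
grasp_force: 7.6
```

```bash
python3 - <<'E'
from h import *
st()
E
```

```text
t 6.1167 jig mm [-6.1 -2.1] z 8.7 yaw 25.0 tilt [-0.006 -0.003 -1.   ] gap 0.7533292462991767 F [-9.6 -4.1 14. ] tq [-0.5   1.88  0.16]
```

>>> play_rows:
  increments: [0, 0, 0, 1, 0, 0, 75, 0, 0, 0, 1, 0, 0, 75, 0, 0, 0, 0, 0, 0, 75, 0, 0, 0, 0, 0, 0, 75]

```text
t: 6.45
position: [0.5584, -0.1233, 0.0086]
orientation: [[0.907, 0.422, -0.009], [0.422, -0.907, -0.004], [-0.01, -0.0, -1.0]]
ft_force: [-11.9, -6.3, 16.9]
finger_gap: 0.752
grasp_force: 9.3
```

```bash
python3 - <<'E'
from h import *
st()
b=get_image("scene")[165:275,200:325,::-1]
cv2.imwrite("pics/b7.png",cv2.resize(b,None,fx=5,fy=5,interpolation=cv2.INTER_CUBIC))
E
```

```text
t 6.45 jig mm [-6.  -2.1] z 8.6 yaw 24.97 tilt [-0.009 -0.004 -1.   ] gap 0.7522204074230383 F [-11.9  -6.3  16.9] tq [-0.96  2.72  0.25]
```

>>> play_rows:
  increments: [0, 0, 0, -2, 0, 0, 75, 0, 0, 0, -2, 0, 0, 75, 0, 0, 0, -2, 0, 0, 75, 0, 0, 0, -1, 0, 0, 75, 0, 0, 0, 0, 0, 0, 75]

```text
t: 6.92
position: [0.558, -0.1239, 0.0089]
orientation: [[0.906, 0.423, 0.002], [0.423, -0.906, 0.002], [0.002, -0.001, -1.0]]
ft_force: [2.4, 1.9, 5.2]
finger_gap: 0.743
grasp_force: 2.6
```

>>> play_rows:
  increments: [0, 0, 0, 0, 0, -2, 75, 0, 0, 0, 0, 0, -2, 75, 0, 0, 0, 0, 0, -2, 75, 0, 0, 0, 0, 0, -3, 75, 0, 0, 0, 0, 0, -4, 75, 0, 0, 0, 0, 0, -6, 75, 0, 0, 0, 0, 0, -8, 75, 0, 0, 0, 0, 0, -10, 75]

```text
t: 7.58
position: [0.5565, -0.1247, 0.0457]
orientation: [[0.906, 0.423, -0.002], [0.423, -0.906, -0.0], [-0.001, -0.001, -1.0]]
ft_force: [-0.1, 0.5, -0.4]
finger_gap: 0.75
grasp_force: 0.0
```

>>> play_rows:
  increments: [0, 0, 0, 0, 0, -25, 75, 0, 0, 0, 0, 0, -30, 75, 0, 0, 0, -20, 0, -30, 75, 0, 0, 0, -30, 10, -25, 75, 0, 0, 0, -30, 20, 0, 75, 0, 0, 0, -30, 20, 0, 75, 0, 0, 0, -30, 20, 0, 75, 0, 0, 0, -30, 20, 0, 75]

```text
t: 8.25
position: [0.4405, -0.2796, 0.157]
orientation: [[0.906, 0.423, 0.001], [0.423, -0.906, -0.002], [0.001, 0.002, -1.0]]
ft_force: [2.0, -0.9, -0.3]
finger_gap: 0.746
grasp_force: 0.0
```

>>> play_rows:
  increments: [0, 0, 0, -30, 20, 0, 75, 0, 0, 0, -30, 20, 0, 75, 0, 0, 0, -30, 20, 0, 75, 0, 0, 0, -30, 20, 0, 75, 0, 0, 0, 0, 0, 0, 75, 0, 0, 0, 0, 0, 0, 75]

```text
t: 8.75
position: [0.3654, -0.4031, 0.1563]
orientation: [[0.908, 0.42, 0.001], [0.42, -0.908, -0.001], [0.0, 0.001, -1.0]]
ft_force: [0.6, 0.7, -0.8]
finger_gap: 0.748
grasp_force: 0.0
```

```bash
python3 - <<'E'
from h import *
st()
t=get_image("top")[170:280,310:410,::-1];b=get_image("scene")[165:275,215:325,::-1]
cv2.imwrite("pics/fin.png",cv2.resize(np.hstack([t,b]),None,fx=3.8,fy=3.8,interpolation=cv2.INTER_CUBIC))
E
```

```text
t 8.75 jig mm [-300.6 -171.6] z 156.3 yaw 24.81 tilt [ 0.001 -0.001 -1.   ] gap 0.7484354308561596 F [ 0.6  0.7 -0.8] tq [ 0.04 -0.1  -0.01]
```

View pics/fin.png

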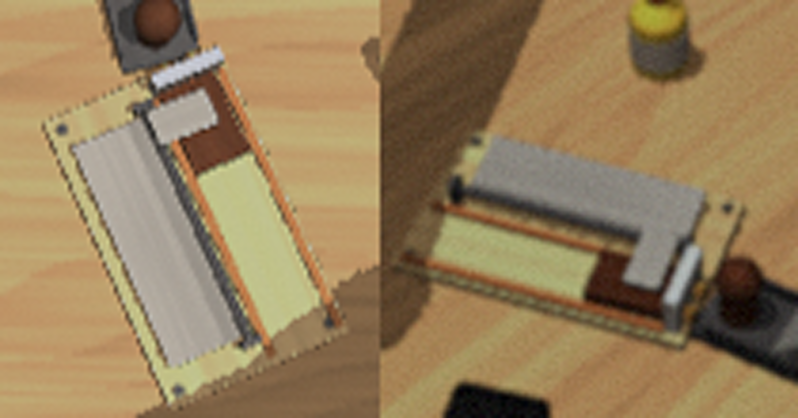

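The picture shows the slat's end meeting the drill plate (top crop about (190,75)), with the jaw closed on it and the bystanders in place. Handing in.

```bash
python3 -c "
from plant import *
print(finish_job())"
```

```text
the job is handed in; nothing more can be done
None
```

The slat is flush against the drill plate with the clip closed on it, the arm is clear, and the glue, tape and plane were left alone; I handed the job in at about 9 s of the 42 s limit (no verdict came back).

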